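# Load the carrying board evenly and hold it up level

## Task

Gently stand the loose plaster finial upright, well centred, on the empty pedestal of the carrying board and let go of it while the board still lies on the bench. Then take the board by its upright middle handle, lift it straight off the bench with both finials standing on it, and finish while holding it still and level about 10 cm above the bench, touching nothing else. Do not drop or tip anything, and leave the other things on the bench where they are.

Things in the scene. Friction and masses are not known exactly. Their poses are not given: they have to be found in the camera images.
- carrier: Loose plywood carrying board with two raised pedestals and an upright middle handle, one rigid piece of 0.42 kg. Board 260 mm (its x) by 80 mm (its y), 12 mm thick, flat on the bench, turned any way round. Two round wooden pedestals of 46 mm diameter at x = +95 and -95 mm, flat tops 45 mm above the underside. Origin: centre of the underside; z up.
- handle (a point): Grip point of the carrier's handle: on its centre line, 155 mm above the board's underside. The handle is a flat upright wooden bar, 40 mm wide along the carrier's x, 18 mm thick along the carrier's y (grip it across this thickness from above), its top 175 mm above the underside. Axes as the carrier's.
- free_pedestal (a point): Centre of the top of the empty pedestal, 95 mm along the carrier's -x, 45 mm above the board's underside. Flat, 46 mm diameter, no rim.
- taken_pedestal (a point): Centre of the top of the other pedestal, 95 mm along the carrier's +x, where a finial already stands.
- finial_standing: White plaster finial, round about its upright z, 78 mm tall: foot disc of 52 mm diameter, 9 mm high; straight drum of 36 mm diameter from 16 to 52 mm above the underside (grip here); rounded shoulder and thin tip, 12 mm diameter. 0.10 to 0.18 kg. Origin: centre of the underside. This one already stands on the carrier's taken pedestal, its tip 123 mm above the bench.
- finial_loose: White plaster finial, round about its upright z, 78 mm tall: foot disc of 52 mm diameter, 9 mm high; straight drum of 36 mm diameter from 16 to 52 mm above the underside (grip here); rounded shoulder and thin tip, 12 mm diameter. 0.10 to 0.18 kg. Origin: centre of the underside. This one stands upright on the bench to the robot's right (-y side).
- mask_blank: White plaster face mask lying face up, about 170 by 144 mm and 60 mm high. Bystander, loose, not to be disturbed. Origin: on its underside below the brow.
- spire: Slender white plaster cone, 106 mm tall, 44 mm across the foot. Bystander, loose, not to be disturbed. Origin: centre of the underside.
- boss: Low white plaster boss, 32 mm high, 48 mm across. Bystander, loose, not to be disturbed. Origin: centre of the underside.
- jar: Amber glass jar with a steel cap, 80 mm tall, 62 mm diameter. Bystander, loose, not to be disturbed. Origin: centre of the underside.
- brush: Flat brush lying on the bench. Bystander, loose, not to be disturbed. Origin: centre of the underside.
- scraper: Spatula lying on the bench. Bystander, loose, not to be disturbed. Origin: centre of the underside.
There are look-alikes about, which are no part of the job. What is shaped like the finial_loose but pink or red is not meant.

How it is judged:
On the way:
1. the loose finial stands upright and released on the empty pedestal, the carrier still on the bench (horizontal distance between finial_loose and free_pedestal below 0.012 m and z of finial_loose in the frame of carrier between 0.041 and 0.05 m and angle between the z axis of finial_loose and the z axis of carrier, either way round below 0.1 rad and contact force between the fingers and finial_loose below 0.1 N and height (world z) of carrier below 0.004 m and angle between carrier's own z axis and vertical below 0.05 rad and linear speed of finial_loose below 0.03 m/s), for 0.3 s.
At the end, for the whole second after the job is handed in: Carrier held by its handle (TCP within 50 mm of the grip point), underside 60 to 160 mm above the bench, tilt under 0.09 rad, still (0.03 m/s, 0.15 rad/s); both finials upright (0.1 rad) on their pedestals within 12 mm of centre, untouched by the fingers; no bystander touches the carrier (height (world z) of carrier between 0.06 and 0.16 m and angle between carrier's own z axis and vertical below 0.09 rad and linear speed of carrier below 0.03 m/s and angular speed of carrier below 0.15 rad/s and contact force between the fingers and carrier above 2 N and distance between the grasp point and handle below 0.05 m and horizontal distance between finial_loose and free_pedestal below 0.012 m and z of finial_loose in the frame of carrier between 0.041 and 0.05 m and angle between the z axis of each of finial_loose, finial_standing and the z axis of carrier, either way round below 0.1 rad and horizontal distance between finial_standing and taken_pedestal below 0.012 m and z of finial_standing in the frame of carrier between 0.041 and 0.05 m and contact force between the fingers and finial_loose below 0.3 N and contact force between the fingers and finial_standing below 0.3 N and contact force between carrier and mask_blank below 0.3 N and contact force between carrier and spire below 0.3 N and contact force between carrier and boss below 0.3 N and contact force between carrier and jar below 0.3 N and contact force between carrier and brush below 0.3 N and contact force between carrier and scraper below 0.3 N); the arm keeps its last pose, push and grip.
It fails at once if a finial is tipped over (angle between any of finial_loose, finial_standing's own z axis and vertical above 0.7 rad).
It fails at once if the carrier is tipped by more than about 17 degrees (angle between carrier's own z axis and vertical above 0.3 rad).
It fails at once if a finial is dropped or knocked off (contact force between the fingers and finial_loose below 0.05 N and height (world z) of carrier below 0.02 m and linear speed of finial_loose above 0.5 m/s).
It fails at once if a finial is dropped or knocked off (contact force between the fingers and finial_standing below 0.05 N and height (world z) of carrier below 0.02 m and linear speed of finial_standing above 0.5 m/s).
It fails at once if a bystander is pushed more than 30 mm from its place (distance of any of mask_blank, spire, boss, jar, brush, scraper from where it was at the start of the episode above 0.03 m).
It also fails if it takes over 61 s, if anything falls off the work surface, if the arm or the gripper's body presses on something with over 40 N, if the wrist force passes 120 N, or if a joint passes its speed limit or range.

## Robot

A 6-joint arm with a two-finger parallel gripper is mounted at the origin on the work surface. World frame = base frame: x ahead of the robot, y to its left, z up, the work surface at z = 0. Lengths are in m, angles in rad, forces in N, time in s.
With the tool pointing down it reaches from about 0.425 to 0.95 m from the base axis. Payload 3.5 kg.
Tool frame: the origin (TCP) lies between the finger pads, 19 mm behind the fingertips; this is the grasp point; z points along the fingers, y is the line along which they close (so a half turn about z gives the same grasp; the last joint's range is limited). The gripper opens to 85 mm and grips with 20 to 120 N. Pads are 22 mm wide; open, the fingers measure 114 mm over their backs; the gripper's body (76 mm by 85 mm) begins 54 mm behind the grasp point. The pads swing forward as they close: fully open they stand 13 mm farther back than shut.
Start: joints at [1.148, 0.286, 1.577, -0, 1.279, -0.15], TCP at [0.182, 0.65, 0.25] pointing down, gripper open.
Joint ranges: [-2.77, 2.77], [-0.9, 2.22], [0.21, 2.48], [-1.53, 4.67], [0.24, 2.81], [-2.84, 2.84]. Speed limits (rad/s): [2.79, 2.79, 3.14, 3.14, 3.14, 3.14].

## Interface

Orientations are given as a unit quaternion [x, y, z, w].
In Python, from plant import readout, cams, sign_off gives the robot as it stands. The module is installed in compiled form; this text tells all that it offers.
- The arm moves only by the tool step_arm, never from a script. Its argument "increments" is a list of rows, each a list of 2 entries, a list of its own where there are three numbers: the shift along the world's x, y, z in mm, then the turn, a rotation vector about the world's x, y, z in rad. In form: [[[x, y, z], [rx, ry, rz]], ...]. A call has 1 to 8 rows; each row shifts and turns the commanded pose from where the row before left it; what a row does not reach is not made up. A row lasts 1/12 s, in which the tool goes at most 41.7 mm and 7.16 degrees, less where a joint would pass 70% of its speed; a pose out of reach is approached as far as the arm can. A call is refused whole if a number of a shift passes 41.7 or a number of a turn 0.125, either way. A call with a gripper value outside its range is refused whole. "fingers" is the opening, from -1 (shut) to 1 (fully open), set as the call begins (left out, the last holds). The fingers move at their own pace and stop on an object; "grip_force" is the grip in N (left out, the last holds). Time passes only in rows, so rows that do not move let the fingers close. It gives the time, the measured TCP pose, the force, the opening and the grip force at its end, in the units of the state.
- readout.get_state(): the state, without advancing time (a new reading comes with each control period).
- cams.read_camera(name): name is "scene" or "top" or "wrist"; returns the picture (480x640x3 uint8, red, green, blue); there is no depth.
- cams.get_calibration(name): a dict with "fx", "fy", "cx", "cy" (pixels), "eye" and "rotation" of the camera in the world; the wrist camera has in their place "T_tool_cam" (4x4, takes a point from camera to tool coordinates, whose origin is the TCP and whose axes are the flange's). Camera axes: x right, y up, looking along -z (the intrinsics and any distortion apply to the point x, -y, -z); pixel columns grow to the right and rows downward; lengths in m; the calibration is good to about 2 mm. The wrist camera is an equidistant fisheye: a pixel r from the principal point sees the ray r / f radians off the axis. A picture is of the moment at which its call begins: read the wrist's pose just before it. get_calibration takes no time and is no camera call.
- sign_off(): hands the job in; it is judged then, once.
The state is a dict: "time": time; "qpos": joint angles; "dq": joint speeds; "joint_efforts": joint torques, N m; "eef_pos": TCP position; "tcp_rot": TCP orientation; "contact_force": force on the tool from outside, world axes, zero at the start; "wrist_torque": the same for the moment, N m; "opening": opening from 0.0 (shut) to 1.0 (fully open); "finger_force": force on a finger pad.
Only numpy, scipy, OpenCV 4.12 (cv2) and the standard library are available. Lean on these libraries where they do the work, as an engineer would, in place of code of your own. Each camera call takes 0.05 s, during which the arm holds its last target. There are 200 camera calls.

## Working session

There is one attempt and no reset: what is moved stays moved. The work goes in short steps, Python scripts to look and compute and a tool call to move; the robot and the scene stay as the last step left them, time stands still between calls to the robot, and variables do not carry over. Pictures are saved under pics/ and viewed, at most 10 in all, crops included, and the job is handed in when it is done.

Besides the shell and the picture viewer there is one more tool, called after "Request:" as name(argument=value, ...) on one line, values as JSON. step_arm: Moves the arm, as the interface text tells. Its arguments: {"type":"object","properties":{"increments":{"type":"array","items":{"type":"array"}},"fingers":{"type":"number"},"grip_force":{"type":"number"}},"required":["increments"]}

```bash
mkdir -p pics; python3 - <<'E'
from plant import readout,cams
import cv2
s=readout.get_state();print(s)
for n in("top","scene"):
    i=cams.read_camera(n);cv2.imwrite(f"pics/{n}0.png",i[:,:,::-1]);print(n,cams.get_calibration(n))
print(cams.get_calibration("wrist"))
E
```

```text
{'time': 0.0, 'qpos': array([ 1.14804315e+00,  2.87204693e-01,  1.57819074e+00,  2.41876938e-05,
        1.27860263e+00, -1.50003896e-01]), 'dq': array([ 1.53504776e-04,  9.30647648e-05,  8.11846990e-04, -8.16854127e-04,
       -1.12000075e-03, -5.20187467e-04]), 'joint_efforts': array([-8.39709319e-04, -4.05982125e+01, -2.92628413e+01, -1.60661684e-04,
        5.77808896e-03, -3.81326501e-06]), 'eef_pos': array([0.18154372, 0.64948607, 0.24861367]), 'tcp_rot': array([ 1.35955684e-01,  9.90714189e-01, -1.15044914e-03, -3.50844848e-04]), 'contact_force': array([0.15889239, 0.18593105, 0.60780197]), 'wrist_torque': array([-0.02144427, -0.02075049, -0.0363226 ]), 'finger_force': 0.0, 'opening': 1.003488703410534}
top {'fx': 596.917242952933, 'fy': 596.917242952933, 'cx': 312.76237779428567, 'cy': 239.7335351013987, 'eye': array([ 0.40939798, -0.02870737,  1.59523537]), 'rotation': array([ 0.0345112 , -0.03449174, -0.70347539,  0.70904278])}
scene {'fx': 508.33552091673477, 'fy': 508.33552091673477, 'cx': 314.2022540972137, 'cy': 237.00928857119217, 'eye': array([ 1.27769488, -0.31882801,  0.87495185]), 'rotation': array([0.32001945, 0.2185643 , 0.52352433, 0.75877498])}
{'fx': 371.64829954431775, 'fy': 371.64829954431775, 'cx': 324.78222203428084, 'cy': 241.41758894960168, 'T_tool_cam': array([[-5.25976919e-04,  9.55615199e-01,  2.94617235e-01,
         7.55397467e-02],
       [ 9.99999822e-01,  5.85797194e-04, -1.14792595e-04,
        -6.94595647e-04],
       [-2.82283498e-04,  2.94617122e-01, -9.55615337e-01,
        -1.23912313e-01],
       [ 0.00000000e+00,  0.00000000e+00,  0.00000000e+00,
         1.00000000e+00]])}
```

View pics/top0.png

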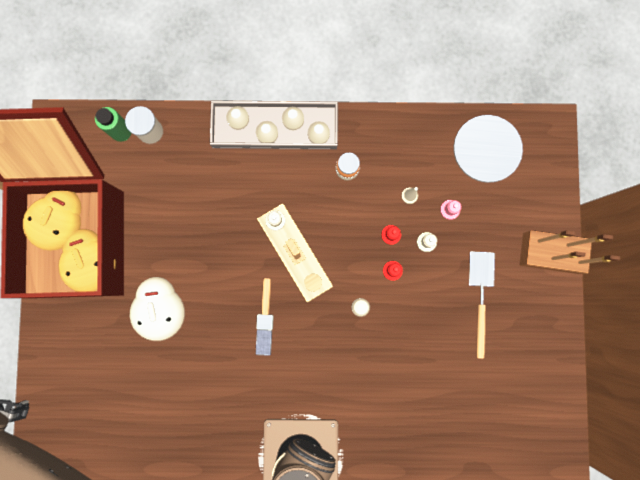

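View pics/scene0.png

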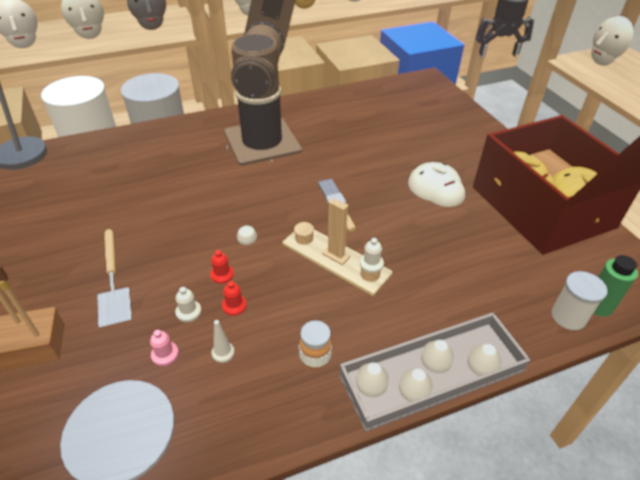

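The top view shows the finial-shaped candidates: white (427,242), red (391,234) and (393,271), and pink (451,209). The white one fits the description. The others are the spire (410,195), the boss (361,307), and the carrier from (272,215) to (318,288), with its free pedestal near (313,282). I'll confirm this in an enlarged crop.

```bash
python3 - <<'E'
import cv2,numpy as np
i=cv2.imread("pics/top0.png")
a=cv2.resize(i[195:310,250:340],None,fx=5,fy=5,interpolation=cv2.INTER_CUBIC)
b=cv2.resize(i[215:275,400:460],None,fx=5,fy=5,interpolation=cv2.INTER_CUBIC)
c=np.zeros((575,760,3),np.uint8);c[:,:450]=a;c[:300,455:755]=b
j=cv2.imread("pics/scene0.png");d=cv2.resize(j[275:335,160:220],None,fx=4,fy=4);c[310:550,455:695]=d
cv2.imwrite("pics/crop.png",c)
E
```

```text
(no output)
```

View pics/crop.png

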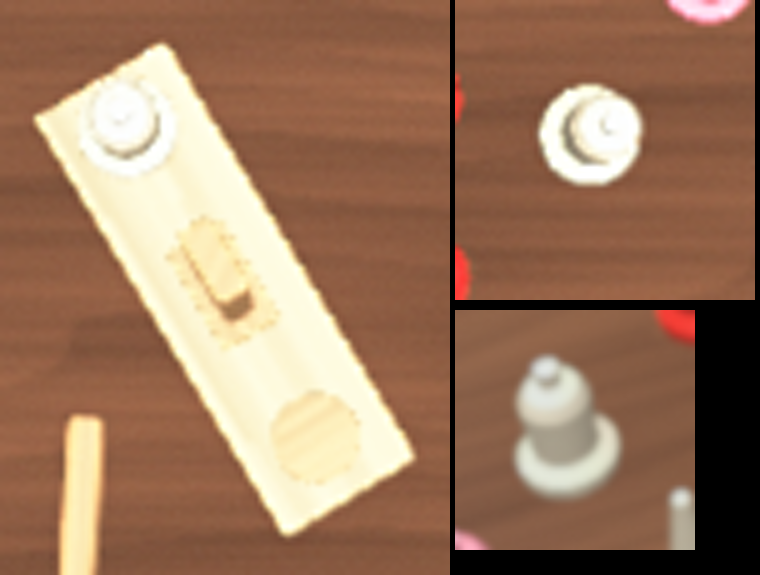

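The crop confirms it: the white finial's foot centre is at about (427,242). The board corners are clear, the free pedestal's centre is at about (313.2,282.4), and the white finial stands at the far end.

```bash
cat > h.py <<'E'
import numpy as np
from plant import readout,cams
from scipy.spatial.transform import Rotation as R
def ray(name,px,s=None):
    c=cams.get_calibration(name);u=(px[0]-c["cx"]);v=(px[1]-c["cy"])
    if name!="wrist":
        return c["eye"],R.from_quat(c["rotation"]).apply([u/c["fx"],-v/c["fy"],-1])
    r=np.hypot(u,v);t=r/c["fx"];d=np.array([np.sin(t)*u/r,-np.sin(t)*v/r,-np.cos(t)])
    T=c["T_tool_cam"];Q=R.from_quat(s["tcp_rot"])
    return np.array(s["eef_pos"])+Q.apply(T[:3,3]),Q.apply(T[:3,:3]@d)
def at(name,px,z,s=None):
    e,d=ray(name,px,s);return e+d*(z-e[2])/d[2]
def proj(P,s):
    c=cams.get_calibration("wrist");T=c["T_tool_cam"];Q=R.from_quat(s["tcp_rot"])
    p=T[:3,:3].T@(Q.inv().apply(np.array(P)-s["eef_pos"])-T[:3,3]);r=np.hypot(p[0],p[1]);t=np.arctan2(r,-p[2])*c["fx"]
    return c["cx"]+t*p[0]/r,c["cy"]-t*p[1]/r
E
python3 - <<'E'
from h import *
np.set_printoptions(precision=4,suppress=True)
o=lambda x,y:(250+x/5,195+y/5)
C=np.array([at("top",o(*p),.012) for p in[(163,42),(37,118),(288,536),(414,458)]]);print(C,C.mean(0))
for k in range(4):print(np.linalg.norm(C[k]-C[k-1]))
d=(C[0]+C[1]-C[2]-C[3]);yaw=np.arctan2(d[1],d[0]);print("yaw",yaw)
m=C.mean(0)
print("free pred",m[:2]-.095*np.array([np.cos(yaw),np.sin(yaw)]),at("top",o(316,437),.045))
print("stand foot",at("top",o(126,127),.054),"tip",at("top",o(122,118),.123),"pred",m[:2]+.095*np.array([np.cos(yaw),np.sin(yaw)]))
print("loose",at("top",(427,242),.007),"tip",at("top",(400+155/5,215+126/5),.078))
for n,p in dict(spire=(410,195),boss=(361,307),red1=(391,234),red2=(393,271),pink=(451,209),brush=(266,281),jar=(348,170)).items():print(n,at("top",p,.01))
E
```

```text
[[ 0.6617  0.0536  0.012 ]
 [ 0.6201  0.1204  0.012 ]
 [ 0.3988 -0.0157  0.012 ]
 [ 0.4403 -0.082   0.012 ]] [0.5302 0.0191 0.012 ]
0.25958780279706184
0.07875652216713301
0.2598357454054122
0.07823732136281916
yaw 0.5506462551893209
free pred [ 0.4493 -0.0306] [ 0.4501 -0.0301  0.045 ]
stand foot [0.6101 0.0701 0.054 ] tip [0.6056 0.0677 0.123 ] pred [0.6112 0.0688]
loose [ 0.5613 -0.3334  0.007 ] tip [ 0.5592 -0.3301  0.078 ]
spire [ 0.6875 -0.2885  0.01  ]
boss [ 0.3873 -0.1568  0.01  ]
red1 [ 0.5817 -0.2369  0.01  ]
red2 [ 0.4829 -0.2417  0.01  ]
pink [ 0.6504 -0.3982  0.01  ]
brush [0.4538 0.095  0.01  ]
jar [ 0.7545 -0.1217  0.01  ]
```

Request:
step_arm(increments=[[[22.5,-33,0],[0,0,0.05]],[[22.5,-33,0],[0,0,0.05]],[[22.5,-33,0],[0,0,0.05]],[[22.5,-33,0],[0,0,0.05]],[[22.5,-33,0],[0,0,0.05]],[[22.5,-33,0],[0,0,0.05]],[[22.5,-33,0],[0,0,0.05]],[[22.5,-33,0],[0,0,0.05]]], fingers=1, grip_force=30)

```text
time: 0.77
eef_pos: [0.3622, 0.3842, 0.2496]
tcp_rot: [-0.065, 0.998, -0.0, -0.0]
contact_force: [-0.5, -0.3, 0.0]
opening: 0.999
finger_force: 0.0
```

Request:
step_arm(increments=[[[20,-35,0],[0,0,0.04]],[[20,-35,0],[0,0,0.04]],[[20,-35,0],[0,0,0.04]],[[20,-35,0],[0,0,0.04]],[[20,-35,0],[0,0,0.04]],[[20,-35,0],[0,0,0.04]],[[20,-35,0],[0,0,0.04]],[[20,-35,0],[0,0,0.02]]])

```text
time: 1.43
eef_pos: [0.5221, 0.1041, 0.2496]
tcp_rot: [-0.213, 0.977, 0.0, -0.0]
contact_force: [-0.6, -0.0, -0.9]
opening: 1.0
finger_force: 0.0
```

Request:
step_arm(increments=[[[5,-40,0],[0,0,0]],[[5,-40,0],[0,0,0]],[[5,-40,0],[0,0,0]],[[5,-40,0],[0,0,0]],[[5,-40,0],[0,0,0]],[[5,-40,0],[0,0,0]],[[3,-40,0],[0,0,0]],[[0,-40,0],[0,0,0]]])

```text
time: 2.1
eef_pos: [0.5546, -0.2159, 0.2495]
tcp_rot: [-0.212, 0.977, 0.0, -0.0]
contact_force: [0.1, 0.3, 0.2]
opening: 0.997
finger_force: 0.0
```

Request:
step_arm(increments=[[[0,-40,0],[0,0,0]],[[0,-40,0],[0,0,0]],[[0,-30,0],[0,0,0]],[[0,0,0],[0,0,0]],[[0,0,0],[0,0,0]],[[0,0,0],[0,0,0]]])

```text
time: 2.6
eef_pos: [0.5545, -0.3234, 0.2493]
tcp_rot: [-0.212, 0.977, 0.001, -0.0]
contact_force: [-0.2, -0.1, -0.4]
opening: 1.0
finger_force: 0.0
```

```bash
python3 - <<'E'
from h import *
import cv2
s=readout.get_state();i=cams.read_camera("wrist")[:,:,::-1].copy()
print(s["eef_pos"],s["tcp_rot"],s["qpos"])
p=proj([.5605,-.3325,.009],s);q=proj([.5605,-.3325,.078],s);print(p,q)
cv2.imwrite("pics/w1.png",i)
x,y=int(p[0])-100,int(p[1])-75
c=i[max(y-30,0):y+170,max(0,x):x+200];print("crop origin",max(0,x),max(y-30,0),c.shape)
cv2.imwrite("pics/w1c.png",cv2.resize(c,None,fx=3,fy=3,interpolation=cv2.INTER_CUBIC))
E
```

```text
[ 0.5545277  -0.32338546  0.24926398] [-2.11851411e-01  9.77301484e-01  8.13265688e-04 -3.56786997e-04] [-6.85955279e-01  2.16125068e-01  1.66256820e+00  4.75195290e-04
  1.26461682e+00 -2.68383336e+00]
(np.float64(313.8291827627668), np.float64(208.28447009954226)) (np.float64(311.63874953855424), np.float64(225.79312187961614))
crop origin 213 103 (200, 200, 3)
```

View pics/w1c.png

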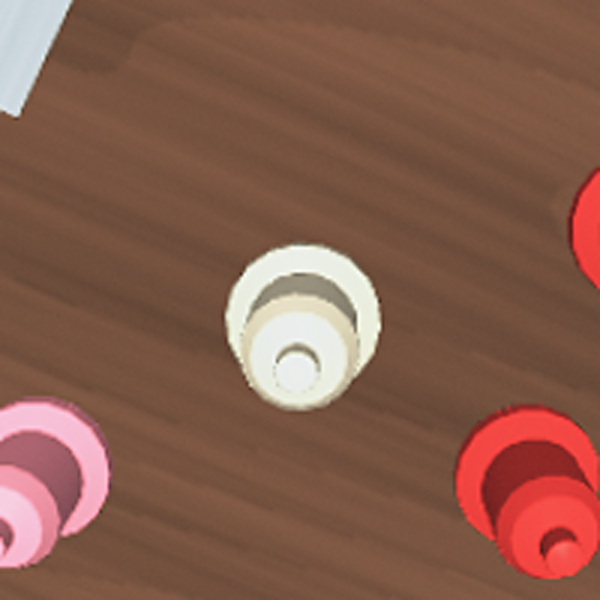

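White finial in the crop: foot centre about (303,320), tip about (297,370). The prediction is close.

```bash
python3 - <<'E'
from h import *
s=readout.get_state()
print(at("wrist",(213+303/3,103+320/3),.008,s),at("wrist",(213+297/3,103+370/3),.078,s),s["eef_pos"])
E
```

```text
[ 0.56226647 -0.33117871  0.008     ] [ 0.56112194 -0.33149438  0.078     ] [ 0.5547359  -0.32280293  0.24949063]
```

Request:
step_arm(increments=[[[3.5,-4,0],[0,0,0]],[[3,-4,-10],[0,0,0]],[[0,0,-30],[0,0,0]],[[0,0,-30],[0,0,0]],[[0,0,-30],[0,0,0]],[[0,0,-30],[0,0,0]],[[0,0,-30],[0,0,0]],[[0,0,-20],[0,0,0]]])

```text
time: 3.32
eef_pos: [0.5602, -0.33, 0.0658]
tcp_rot: [-0.213, 0.977, 0.002, -0.001]
contact_force: [-0.9, -0.2, -0.8]
opening: 0.997
finger_force: 0.0
```

Request:
step_arm(increments=[[[0,0,-12],[0,0,0]],[[0,0,-10],[0,0,0]],[[0,0,-9],[0,0,0]],[[0,0,0],[0,0,0]],[[0,0,0],[0,0,0]]])

```text
time: 3.73
eef_pos: [0.5618, -0.3322, 0.0396]
tcp_rot: [-0.212, 0.977, -0.0, 0.0]
contact_force: [-0.6, -0.0, 1.5]
opening: 1.002
finger_force: 0.0
```

Request:
step_arm(increments=[[[0,0,0],[0,0,0]],[[0,0,0],[0,0,0]],[[0,0,0],[0,0,0]],[[0,0,0],[0,0,0]],[[0,0,0],[0,0,0]],[[0,0,0],[0,0,0]],[[0,0,0],[0,0,0]],[[0,0,0],[0,0,0]]], fingers=-1, grip_force=25)

```text
time: 4.4
eef_pos: [0.5618, -0.3323, 0.04]
tcp_rot: [-0.212, 0.977, -0.0, 0.0]
contact_force: [-0.0, 0.5, 5.0]
opening: 0.411
finger_force: 25.6
```

Request:
step_arm(increments=[[[0,0,4],[0,0,0]],[[0,0,8],[0,0,0]],[[0,0,16],[0,0,0]],[[0,0,24],[0,0,0]],[[0,0,28],[0,0,0]],[[0,0,24],[0,0,0]],[[0,0,12],[0,0,0]],[[0,0,4],[0,0,0]]], grip_force=30)

```text
time: 5.07
eef_pos: [0.5624, -0.3328, 0.1621]
tcp_rot: [-0.212, 0.977, -0.002, 0.002]
contact_force: [-0.5, -0.4, -0.3]
opening: 0.408
finger_force: 30.1
```

Request:
step_arm(increments=[[[-4,10,0],[0,0,0.01]],[[-8,20,0],[0,0,0.02]],[[-11,30,0],[0,0,0.02]],[[-12,32,0],[0,0,0.02]],[[-12,32,0],[0,0,0.02]],[[-12,32,0],[0,0,0.02]],[[-11,28,0],[0,0,0.01]],[[-8,18,0],[0,0,0]]])

```text
time: 5.73
eef_pos: [0.48, -0.1261, 0.1558]
tcp_rot: [-0.271, 0.963, 0.003, -0.002]
contact_force: [0.5, 0.1, -1.0]
opening: 0.408
finger_force: 30.2
```

Request:
step_arm(increments=[[[-4,10,0],[0,0,0]],[[0,4,0],[0,0,0]],[[0,0,0],[0,0,0]],[[0,0,0],[0,0,0]],[[0,0,0],[0,0,0]]])

```text
time: 6.15
eef_pos: [0.4798, -0.1169, 0.159]
tcp_rot: [-0.27, 0.963, -0.0, 0.0]
contact_force: [-0.1, -0.2, -0.9]
opening: 0.408
finger_force: 30.2
```

```bash
python3 - <<'E'
from h import *
import cv2
s=readout.get_state();i=cams.read_camera("wrist")[:,:,::-1].copy()
print(s["eef_pos"],s["tcp_rot"],s["qpos"])
print(proj([.4495,-.030,.045],s))
cv2.imwrite("pics/w2.png",i)
E
```

```text
[ 0.47983944 -0.11693734  0.15899481] [-2.69784777e-01  9.62920623e-01 -2.10233151e-04  5.29694322e-05] [-4.44671655e-01 -1.91985681e-02  2.09217735e+00 -2.81874667e-04
  1.06825753e+00 -2.56167130e+00]
(np.float64(450.8690183781494), np.float64(270.396494066958))
```

View pics/w2.png

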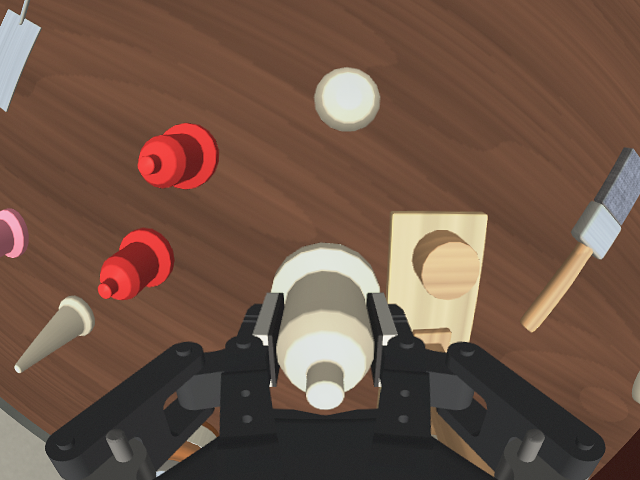

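Free pedestal top is at about (450,270), matching the prediction (451,270). The finial is held upright, with foot centre about (326,297) and tip about (325,394).

```bash
python3 - <<'E'
from h import *
s=readout.get_state();e=s["eef_pos"]
print("ped",at("wrist",(450,270.5),.045,s))
print("tip off",at("wrist",(325,395),e[2]+.038,s)-e)
t=np.linspace(0,6.28,100);Q=R.from_quat(s["tcp_rot"])
for dx in(-.006,-.003,0,.003,.006):
    P=[proj(e+Q.apply([dx+.026*np.cos(k),.026*np.sin(k),.031]),s) for k in t];P=np.array(P);print(dx,P.min(0),P.max(0))
E
```

```text
ped [ 0.44989111 -0.03052571  0.045     ]
tip off [-0.00135286 -0.00113136  0.038     ]
-0.006 [270.25281854 259.02545098] [380.54156148 356.35859608]
-0.003 [269.87411956 252.62103191] [380.92143452 351.4708967 ]
0 [269.49894544 246.14020378] [381.29759598 346.49449383]
0.003 [269.12775473 239.58560149] [381.66957897 341.42878405]
0.006 [268.76101928 232.96010367] [382.03690331 336.27327484]
```

Request:
step_arm(increments=[[[-4,12,0],[0,0,0]],[[-7,20,0],[0,0,0]],[[-7,22,0],[0,0,0]],[[-6,18,0],[0,0,0]],[[-3.3,10.4,0],[0,0,0]],[[-1.5,5,0],[0,0,0]],[[0,0,0],[0,0,0]],[[0,0,0],[0,0,0]]])

```text
time: 6.87
eef_pos: [0.4509, -0.0288, 0.1593]
tcp_rot: [-0.27, 0.963, -0.0, 0.0]
contact_force: [0.4, -1.0, -0.8]
opening: 0.408
finger_force: 30.2
```

Request:
step_arm(increments=[[[0,0,-8],[0,0,0]],[[0,0,-14],[0,0,0]],[[0,0,-16],[0,0,0]],[[0,0,-12],[0,0,0]],[[0,0,-8],[0,0,0]],[[0,0,-6],[0,0,0]],[[0,0,0],[0,0,0]],[[0,0,0],[0,0,0]]])

```text
time: 7.53
eef_pos: [0.4507, -0.0289, 0.0949]
tcp_rot: [-0.27, 0.963, 0.0, -0.0]
contact_force: [0.1, -0.5, -1.0]
opening: 0.408
finger_force: 30.2
```

Request:
step_arm(increments=[[[0,0,-2],[0,0,0]],[[0,0,-2],[0,0,0]],[[0,0,-2],[0,0,0]],[[0,0,0],[0,0,0]],[[0,0,0],[0,0,0]]])

```text
time: 7.95
eef_pos: [0.4505, -0.0285, 0.0891]
tcp_rot: [-0.27, 0.963, -0.0, 0.0]
contact_force: [0.6, 0.5, -0.9]
opening: 0.409
finger_force: 30.2
```

Request:
step_arm(increments=[[[0,0,-1],[0,0,0]],[[0,0,-1],[0,0,0]],[[0,0,0],[0,0,0]],[[0,0,0],[0,0,0]]])

```text
time: 8.28
eef_pos: [0.4505, -0.0285, 0.087]
tcp_rot: [-0.27, 0.963, 0.0, -0.0]
contact_force: [-0.0, -0.3, -1.9]
opening: 0.408
finger_force: 30.2
```

Request:
step_arm(increments=[[[0,-0.7,-1],[0,0,0]],[[0,0,0],[0,0,0]],[[0,0,0],[0,0,0]]])

```text
time: 8.53
eef_pos: [0.4505, -0.0293, 0.0859]
tcp_rot: [-0.27, 0.963, 0.0, -0.0]
contact_force: [0.1, -0.3, -2.2]
opening: 0.409
finger_force: 30.2
```

Request:
step_arm(increments=[[[0,0,-1],[0,0,0]],[[0,0,0],[0,0,0]],[[0,0,0],[0,0,0]]])

```text
time: 8.78
eef_pos: [0.4506, -0.0293, 0.085]
tcp_rot: [-0.27, 0.963, -0.0, 0.0]
contact_force: [0.1, -0.8, -0.6]
opening: 0.409
finger_force: 30.3
```

Request:
step_arm(increments=[[[0,0,-0.7],[0,0,0]],[[0,0,0],[0,0,0]],[[0,0,0],[0,0,0]]])

```text
time: 9.03
eef_pos: [0.4506, -0.0293, 0.085]
tcp_rot: [-0.27, 0.963, 0.0, -0.0]
contact_force: [-3.0, 1.2, 5.6]
opening: 0.415
finger_force: 30.8
```

Request:
step_arm(increments=[[[0,0,0],[0,0,0]],[[0,0,0],[0,0,0]],[[0,0,0],[0,0,0]]], fingers=-0.05, grip_force=20)

```text
time: 9.28
eef_pos: [0.4506, -0.0293, 0.0842]
tcp_rot: [-0.27, 0.963, -0.0, 0.0]
contact_force: [1.1, -0.1, -0.2]
opening: 0.472
finger_force: 0.0
```

Request:
step_arm(increments=[[[0,0,0],[0,0,0]],[[0,0,0],[0,0,0]],[[0,0,0],[0,0,0]],[[0,0,0],[0,0,0]],[[0,0,0],[0,0,0]],[[0,0,0],[0,0,0]]], fingers=0.8)

```text
time: 9.78
eef_pos: [0.4505, -0.0293, 0.0843]
tcp_rot: [-0.27, 0.963, -0.0, 0.0]
contact_force: [-0.2, 0.0, -0.8]
opening: 0.906
finger_force: 0.0
```

```bash
python3 - <<'E'
from h import *
import cv2
s=readout.get_state();i=cams.read_camera("wrist")[:,:,::-1].copy()
print(s["eef_pos"],s["opening"],s["contact_force"])
cv2.imwrite("pics/w3.png",i)
E
```

```text
[ 0.45053103 -0.02926502  0.08431993] 0.9062346308851859 [-1.79420319e-01  3.98901546e-04 -7.80229078e-01]
```

View pics/w3.png

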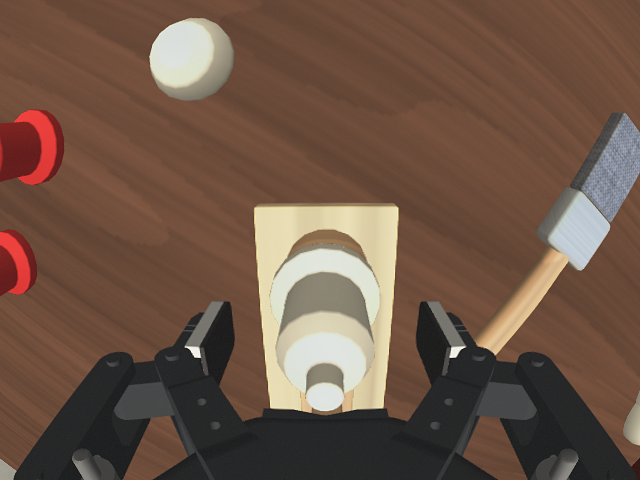

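Finial stands upright on the pedestal, well centred and clear of the fingers. Now going straight up, then to the handle.

Request:
step_arm(increments=[[[0,0,4],[0,0,0]],[[0,0,10],[0,0,0]],[[0,0,20],[0,0,0]],[[0,0,30],[0,0,0]],[[0,0,36],[0,0,0]],[[0,0,36],[0,0,0]],[[0,0,30],[0,0,0]],[[0,0,20],[0,0,0]]], fingers=1)

```text
time: 10.5
eef_pos: [0.4515, -0.0295, 0.2755]
tcp_rot: [-0.27, 0.963, -0.002, 0.003]
contact_force: [0.4, 0.2, -0.0]
opening: 1.001
finger_force: 0.0
```

Request:
step_arm(increments=[[[10,6,0],[0,0,0]],[[20,12,0],[0,0,0]],[[20,12,0],[0,0,0]],[[20,12,0],[0,0,0]],[[10,6.6,0],[0,0,0]],[[0,0,0],[0,0,0]],[[0,0,0],[0,0,0]],[[0,0,0],[0,0,0]]])

```text
time: 11.17
eef_pos: [0.5298, 0.0192, 0.2699]
tcp_rot: [-0.27, 0.963, 0.0, -0.001]
contact_force: [0.2, 0.6, -0.4]
opening: 0.998
finger_force: 0.0
```

```bash
python3 - <<'E'
from h import *
import cv2
s=readout.get_state();i=cams.read_camera("wrist")[:,:,::-1].copy()
print(s["eef_pos"],s["tcp_rot"])
u=np.array([np.cos(.5506),np.sin(.5506)]);m=np.array([.5307,.0193]);v=np.array([-u[1],u[0]])
for a,b in((.02,.009),(-.02,.009),(-.02,-.009),(.02,-.009)):print(proj([*(m+a*u+b*v),.175],s))
f=np.array([.4497,-.0304]);print("ped",proj([*f,.045],s),"foot",proj([*f,.054],s),"tip",proj([*f,.123],s))
cv2.imwrite("pics/w4.png",i)
E
```

```text
[0.52979034 0.0191819  0.26985111] [-2.70232387e-01  9.62794849e-01  1.32387071e-04 -7.20048823e-04]
(np.float64(338.6161107713257), np.float64(285.1061328829024))
(np.float64(339.1392322583921), np.float64(224.71827822565385))
(np.float64(309.55579331718735), np.float64(224.83995865040842))
(np.float64(310.60556294221544), np.float64(285.2192445405401))
ped (np.float64(324.0133178069115), np.float64(111.06287962088768)) foot (np.float64(324.0066228411551), np.float64(110.54650174693623)) tip (np.float64(323.9405078133132), np.float64(105.45204706323005))
```

View pics/w4.png

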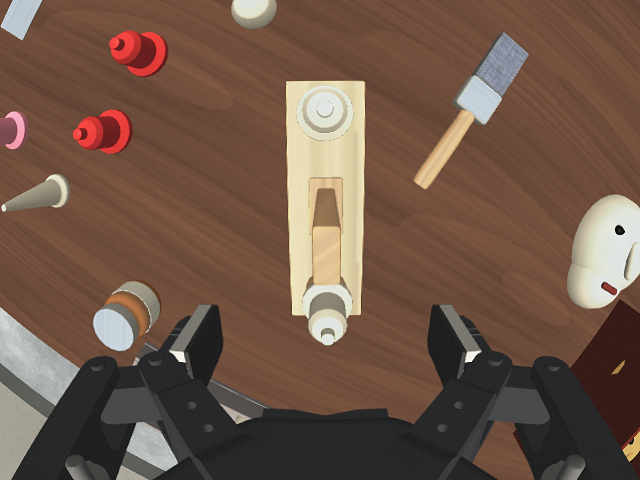

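Handle top spans about (312–341, 226–285), centred within about 1 mm. The placed finial's foot centre is at about (325,111), against a pedestal prediction of (324,111), so it is well centred. Descending on the handle.

Request:
step_arm(increments=[[[0.3,1.1,-8],[0,0,0]],[[0,0,-18],[0,0,0]],[[0,0,-24],[0,0,0]],[[0,0,-24],[0,0,0]],[[0,0,-20],[0,0,0]],[[0,0,-14],[0,0,0]],[[0,0,-9],[0,0,0]],[[0,0,0],[0,0,0]]])

```text
time: 11.88
eef_pos: [0.5288, 0.0204, 0.1507]
tcp_rot: [-0.27, 0.963, 0.001, -0.002]
contact_force: [-1.3, 0.1, -1.0]
opening: 1.004
finger_force: 0.0
```

Request:
step_arm(increments=[[[0,0,0],[0,0,0]],[[0,0,0],[0,0,0]],[[0,0,0],[0,0,0]],[[0,0,0],[0,0,0]],[[0,0,0],[0,0,0]],[[0,0,0],[0,0,0]],[[0,0,0],[0,0,0]],[[0,0,0],[0,0,0]]], fingers=-1, grip_force=20)

```text
time: 12.55
eef_pos: [0.5311, 0.0206, 0.154]
tcp_rot: [-0.27, 0.963, 0.0, 0.0]
contact_force: [-1.9, 0.6, 4.4]
opening: 0.207
finger_force: 24.5
```

Request:
step_arm(increments=[[[0,0,0],[0,0,0]],[[0,0,0],[0,0,0]],[[0,0,0],[0,0,0]],[[0,0,0],[0,0,0]]], grip_force=80)

```text
time: 12.88
eef_pos: [0.5311, 0.0206, 0.1541]
tcp_rot: [-0.27, 0.963, 0.0, 0.0]
contact_force: [-1.5, 1.3, 5.3]
opening: 0.204
finger_force: 79.4
```

Request:
step_arm(increments=[[[0,0,1],[0,0,0]],[[0,0,1],[0,0,0]],[[0,0,1],[0,0,0]],[[0,0,1],[0,0,0]],[[0,0,1],[0,0,0]],[[0,0,1],[0,0,0]],[[0,0,1],[0,0,0]],[[0,0,0],[0,0,0]]])

```text
time: 13.55
eef_pos: [0.5306, 0.0204, 0.1601]
tcp_rot: [-0.27, 0.963, 0.0, -0.0]
contact_force: [-0.9, 0.4, -6.1]
opening: 0.202
finger_force: 78.1
```

```bash
python3 - <<'E'
from h import *
import cv2
s=readout.get_state();i=cams.read_camera("wrist")[:,:,::-1];j=cams.read_camera("scene")[:,:,::-1]
print(s["eef_pos"],s["tcp_rot"],s["contact_force"],s["wrist_torque"],s["finger_force"])
a=cv2.resize(j[180:320,250:430],None,fx=2.2,fy=2.2);c=np.zeros((560,400,3),np.uint8);c[:a.shape[0],:a.shape[1]]=a
b=cv2.resize(i[0:420,200:450],None,fx=1.33,fy=1.33);d=np.zeros((560,735,3),np.uint8);d[:,:400]=c;d[:b.shape[0],400:400+b.shape[1]]=b[:560,:335]
cv2.imwrite("pics/w5.png",d)
E
```

```text
[0.53062404 0.02041682 0.16011223] [-2.70201034e-01  9.62803881e-01  5.38229808e-05 -2.90200254e-04] [-0.8557355   0.3744266  -6.05681297] [-0.07011288  0.02399653  0.03095825] 78.0693769454956
```

View pics/w5.png

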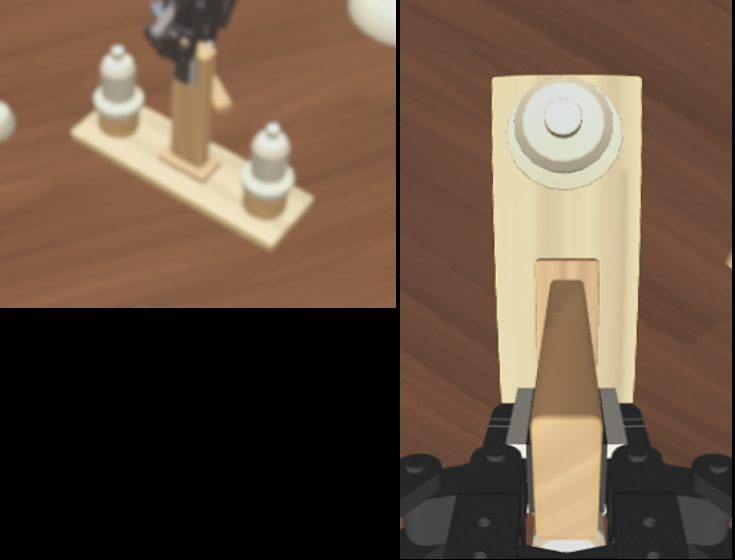

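The scene crop shows the board off the bench and level, with both finials upright. In the wrist crop the placed finial is centred. Lifting on.

Request:
step_arm(increments=[[[0,0,2],[0,0,0]],[[0,0,4],[0,0,0]],[[0,0,6],[0,0,0]],[[0,0,7],[0,0,0]],[[0,0,8],[0,0,0]],[[0,0,8],[0,0,0]],[[0,0,8],[0,0,0]],[[0,0,8],[0,0,0]]])

```text
time: 14.32
eef_pos: [0.531, 0.0204, 0.2126]
tcp_rot: [-0.27, 0.963, -0.0, 0.0]
contact_force: [0.4, 0.7, -7.4]
opening: 0.199
finger_force: 78.1
```

Request:
step_arm(increments=[[[0,0,8],[0,0,0]],[[0,0,8],[0,0,0]],[[0,0,8],[0,0,0]],[[0,0,7],[0,0,0]],[[0,0,5],[0,0,0]],[[0,0,3],[0,0,0]],[[0,0,2],[0,0,0]],[[0,0,1],[0,0,0]]])

```text
time: 14.98
eef_pos: [0.5308, 0.0204, 0.2534]
tcp_rot: [-0.27, 0.963, 0.0, -0.0]
contact_force: [0.1, -0.1, -7.0]
opening: 0.2
finger_force: 78.2
```

Request:
step_arm(increments=[[[0,0,0],[0,0,0]],[[0,0,0],[0,0,0]],[[0,0,0],[0,0,0]],[[0,0,0],[0,0,0]],[[0,0,0],[0,0,0]],[[0,0,0],[0,0,0]],[[0,0,0],[0,0,0]],[[0,0,0],[0,0,0]]])

```text
time: 15.65
eef_pos: [0.5308, 0.0204, 0.2533]
tcp_rot: [-0.27, 0.963, -0.0, -0.0]
contact_force: [-0.8, -0.2, -7.0]
opening: 0.197
finger_force: 78.2
```

```bash
python3 - <<'E'
from h import *
import cv2
s=readout.get_state();j=cams.read_camera("scene")[:,:,::-1];i=cams.read_camera("wrist")[:,:,::-1]
print(s["eef_pos"],s["contact_force"],s["finger_force"],abs(s["dq"]).max())
a=cv2.resize(j[100:320,230:450],None,fx=1.8,fy=1.8);d=np.zeros((560,735,3),np.uint8);d[:a.shape[0],:396]=a
b=cv2.resize(i[0:420,200:450],None,fx=1.33,fy=1.33);d[:b.shape[0],400:400+b.shape[1]]=b[:560,:335]
cv2.imwrite("pics/w6.png",d)
E
```

```text
[0.53083862 0.0204272  0.25331777] [-0.79541819 -0.16606335 -7.00328686] 78.19746851921082 0.002251623983126869
```

View pics/w6.png

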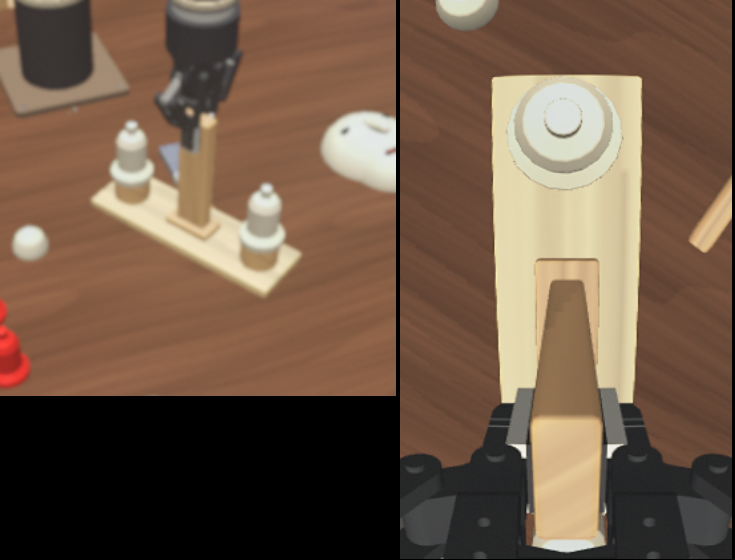

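The board hangs level and still, about 10 cm up. Both finials stand upright, and nothing has shifted in the grip since the first lift.

```bash
python3 -c "
from plant import sign_off;print(sign_off())"
```

```text
the job is handed in; nothing more can be done
None
```

The job is handed in: the loose finial was placed and released on the empty pedestal with the board still on the bench, and the arm now holds the board still and level about 10 cm up with both finials upright; the sign-off returned no verdict.

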